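# Slide the block tray down the step into its parking bay

### The job

Take the white block tray by its orange fin and slide it along the upper board, out over the step and down onto the lower parking bay, without lifting it off the board on the way, then slide it along the bay floor between the green rails and press it gently home against the white buffer on the blue stop before letting go. Keep the tray level so that the yellow cylinder and red cube stay standing on it, never ram or force it against the boards, rails or stop, and leave the arches, the prism and the tilting bin alone.

Things in the scene. Friction and masses are not known exactly. Their poses are not given: they have to be found in the camera images.
- ledge: Upper birch board, fixed, 230 (x) x 150 (y) x 38 mm high, red stripe on top along the step edge. Origin: centre of its underside, at table level. The tray starts on its top, 38 mm above the origin. Its +x axis is the slide direction, level, towards the bay; the step edge is at x = +115 mm.
- bay: Lower pine bay, fixed, 260 (x) x 170 (y) mm, axes parallel to the ledge's, on its midline, 3 mm beyond the step (near end at its x = -130). Origin: centre of its underside; floor 26 mm above it. Let into the table, floor 11 to 15 mm below the ledge top: feel the drop. Two green rails 22 mm above the floor: 110 mm apart (tray + 10) from x = -60 to +130, flaring to about 138 at the near end.
- stop: Blue stop bar across the bay, fixed, 20 (x) x 104 (y) mm, top 34 mm above the bay floor. Origin: centre of its underside, level with the bay's; axes as the bay's. A white buffer block (buffer_face: its front), 94 wide, 4 to 26 mm above the floor, sticks out 4 to 24 mm from its near face (x = -10), set anew each time, not measured. It does not give; the tray's front end meets it: feel for it.
- tray: White tray, loose, 170 (x) x 100 (y) mm, floor 8 mm thick, wooden lip up to 14 mm above its underside. Origin: centre of its underside; +x end leads. Handle: orange upright fin in its centre, 50 long (x), 14 thick (y), top 60 mm above the underside; pinch from above across y. 0.35 to 0.65 kg, balanced about the fin. Starts within 0.12 rad of the ledge's yaw, up to 12 mm off its midline.
- cylinder: Yellow beech cylinder, loose, 32 mm diameter, 80 mm tall, 45 g, standing upright in the leading half of the tray. Origin: centre of its lower end, z along its axis.
- cube: Red wooden cube, loose, 36 mm, 35 g, standing in the trailing half of the tray. Origin: centre of its underside.
- arch_a: Blue arch block, loose bystander, 30 x 70 x 40 mm, beside the boards. Origin: centre of its underside.
- arch_b: Second blue arch block, loose bystander, same size. Origin: centre of its underside.
- prism: Green triangle prism, loose bystander, about 50 x 60 x 42 mm. Origin: centre of its underside.
- bin (a joint): Tilt of the pine bin (170 x 200 x 110 mm, top about 125 mm high, on a pivot pin beyond the bay's far end); 0 upright, up to 0.6 rad tipped towards the robot; sprung upright. Bystander.
Mind the look-alikes: they are no part of the job. Several things have the shape of the cylinder; the one meant has the colours described above.

How it is judged:
On the way, in this order (a step that is already met when the one before it is completed fails the run):
1. the tray slides out over the step: its front end is past the edge while it still rests on the upper board (x of tray in the frame of ledge between 0.04 and 0.125 m and contact force between tray and ledge above 0.3 N), for 0.15 s.
2. the tray is clear of the upper board and rests on the bay floor, still at least 5 mm short of the buffer (contact force between tray and bay above 0.8 N and contact force between tray and ledge below 0.1 N and z of tray in the frame of bay below 0.0285 m and angle between tray's own z axis and vertical below 0.05 rad and x of buffer_face in the frame of tray above 0.09 m), for 0.15 s.
3. the tray is pressed against the buffer on the stop with at least 3 N (contact force between tray and stop above 3 N and z of tray in the frame of bay below 0.0285 m), for 0.15 s.
At the end, for the whole second after the job is handed in: The tray lies flat on the bay floor between the rails (within 8 mm of the middle line, within 0.06 rad of straight), its front end within 3 mm of the buffer on the stop, released and at rest, with the cylinder and the cube still standing on its floor (x of buffer_face in the frame of tray below 0.088 m and angle between the x axis of tray and the x axis of bay, either way round below 0.06 rad and y of tray in the frame of bay between -0.008 and 0.008 m and z of tray in the frame of bay below 0.0275 m and angle between tray's own z axis and vertical below 0.03 rad and angle between each of cylinder, cube's own z axis and vertical below 0.06 rad and z of cylinder in the frame of tray between 0.005 and 0.011 m and horizontal distance between each of cylinder, cube and tray below 0.09 m and z of cube in the frame of tray between 0.005 and 0.011 m and contact force between tray and the fingers below 0.05 N and linear speed of tray below 0.01 m/s and linear speed of cylinder below 0.02 m/s); the robot touches nothing.
It fails at once if the tray is tilted more than 0.115 rad (6.5 degrees), or the cylinder or cube topples (angle between tray's own z axis and vertical above 0.115 rad or angle between any of cylinder, cube's own z axis and vertical above 0.35 rad).
It fails at once if the tray is lifted more than 8 mm above the upper board (z of tray in the frame of ledge above 0.046 m).
It fails at once if the tray is pressed on the stop or its buffer with more than 20 N (contact force between tray and stop above 20 N).
It fails at once if the tray is pressed on the upper board, the bay floor or the rails with more than 35 N (contact force between tray and bay above 35 N or contact force between tray and ledge above 35 N).
It fails at once if an arch or the prism is moved more than 15 mm, or the bin is tipped (distance of any of arch_a, arch_b, prism from where it was at the start of the episode above 0.015 m or value of joint bin above 0.12 rad).
It also fails if it takes over 72 s, if anything falls off the work surface, if the arm or the gripper's body presses on something with over 40 N, if the wrist force passes 120 N, or if a joint passes its speed limit or range.

### The arm

A 6-joint arm with a two-finger parallel gripper is mounted at the origin on the work surface. World frame = base frame: x ahead of the robot, y to its left, z up, the work surface at z = 0. Lengths are in m, angles in rad, forces in N, time in s.
With the tool pointing down it reaches from about 0.35 to 0.975 m from the base axis. Payload 4.9 kg.
Tool frame: the origin (TCP) lies at the very end of the fingers, on their centre line; the grasp point (between the pads) lies 19 mm behind it (manip.hold_point_z is the distance from the TCP to the grasp point, in m); z points along the fingers, y is the direction in which the jaws open and shut (so a half turn about z gives the same grasp; the last joint's range is limited). The gripper opens to 85 mm and grips with 20 to 120 N. Pads are 22 mm wide; open, the fingers measure 114 mm over their backs; the gripper's body (76 mm by 85 mm) begins 54 mm behind the grasp point. The pads swing forward as they close: fully open they stand 13 mm farther back than shut.
Start: joints at [-1.41, 0.053, 1.613, -0, 1.476, -0.119], TCP at [0.173, -0.601, 0.231] pointing down, gripper open.
Joint ranges: [-3.01, 3.01], [-1.01, 2.22], [0.06, 2.58], [-1.02, 4.17], [0.09, 2.62], [-3.14, 3.14]. Speed limits (rad/s): [2.57, 2.57, 3.14, 3.14, 3.14, 3.14].

### API

Orientations are given as a unit quaternion [w, x, y, z].
In Python, from plant import manip gives the robot as it stands. The module is installed in compiled form; this text tells all that it offers.
- The arm moves only by the shell command python3 -m creep 'ROWS'. ROWS is JSON, a list of rows, each a list of 7 numbers: the turn, a rotation vector about the tool's x, y, z in degrees, then the shift along the tool's x, y, z in m, then the opening, from 0 (shut) to 1 (fully open). In form: [[ax, ay, az, tx, ty, tz, jaw], ...]. A call has 1 to 20 rows; each row shifts and turns the commanded pose from where the row before left it, along the tool's axes as they then stand; what a row does not reach is not made up. A row lasts 1/12 s, in which the tool goes at most 41.7 mm and 7.16 degrees, less where a joint would pass 70% of its speed; a pose out of reach is approached as far as the arm can. A call is refused whole if a number of a shift passes 0.0417 or a number of a turn 7.16, either way. A call with a gripper value outside its range is refused whole. The fingers move at their own pace and stop on an object; the grip force is fixed at half the most. Time passes only in rows, so rows that do not move let the fingers close. It gives the time, the measured TCP pose, the force and the opening at its end, in the units of the state.
- manip.state(): the state, without advancing time (a new reading comes with each control period).
- manip.grab_frame(name): name is "scene" or "top" or "wrist"; returns the picture (384x512x3 uint8, blue, green, red); there is no depth.
- manip.get_calibration(name): a dict with "fx", "fy", "cx", "cy" (pixels), "xyz" and "attitude" of the camera in the world. Camera axes: x right, y down, z forward; pixel columns grow to the right and rows downward; lengths in m; the calibration is good to about 2 mm. A picture is of the moment at which its call begins: read the wrist's pose just before it. get_calibration takes no time and is no camera call; for the wrist camera it gives the pose at the moment of the call.
- manip.job_done(): hands the job in, once; it reports no verdict.
Trained networks look in the newest picture that a camera, given by its name, has taken for a name from the list of things; names that differ only in an ending like _2 or _b are one class to them, and where a whole thing is asked for, a point or a joint stands for the part that bears it (a point fixed in the world has none). Each returns a list of dicts, best first, with "confidence" (0 to 1); they miss things now and then, are a little off and sometimes report something else, mostly with a low value. They report only what shows in the picture. A call takes as long as a camera call. They do not tell look-alikes from the thing itself.
- manip.cut_out(target, camera): "pixels" (384x512 bool, what is visible of it) and "rect" ([left, top, right, bottom] in pixels, round what is visible of it).
The state is a dict: "time": time; "joint_pos": joint angles; "joint_vel": joint speeds; "joint_efforts": joint torques, N m; "tool_pos": TCP position; "tool_rot": TCP orientation; "contact_force": force on the tool from outside, world axes, zero at the start; "ft_torque": the same for the moment, N m; "gripper_width": opening from 0.0 (shut) to 1.0 (fully open).
Only numpy, scipy, OpenCV 4.12 (cv2) and the standard library are available. Lean on these libraries where they do the work, as an engineer would, in place of code of your own. Each camera call takes 0.05 s, during which the arm holds its last target.

## Working session

There is one attempt and no reset: what is moved stays moved. The work goes in short steps, Python scripts to look and compute and a shell command to move; the robot and the scene stay as the last step left them, time stands still between calls to the robot, and variables do not carry over. Pictures are saved under pics/ and viewed, and the job is handed in when it is done.

```bash
mkdir -p pics; python3 - <<'E'
from plant import manip
import cv2,numpy as np
s=manip.state()
for k,v in s.items(): print(k,np.round(v,4))
for n in ("scene","top"):
    cv2.imwrite(f"pics/{n}0.png",manip.grab_frame(n)); print(n,manip.get_calibration(n))
print(manip.hold_point_z)
E
```

```text
time 0.0
joint_pos [-1.41    0.0534  1.6143 -0.      1.476  -0.119 ]
joint_vel [ 0.001  -0.0009  0.0002  0.0002 -0.0005  0.001 ]
joint_efforts [-2.70000e-03 -3.93687e+01 -3.70182e+01 -2.00000e-04  7.20000e-03
  0.00000e+00]
tool_pos [ 0.1725 -0.6001  0.2301]
tool_rot [-0.001   0.9902  0.1394 -0.    ]
contact_force [1.011  0.0836 0.4349]
ft_torque [-0.0075 -0.0283  0.0574]
gripper_width 0.9985
scene {'fx': 463.5650126317472, 'fy': 463.5650126317472, 'cx': 263.57603840274527, 'cy': 189.78982319893362, 'xyz': array([ 1.50377421, -0.41279917,  1.00707366]), 'attitude': array([-0.34560577,  0.79530144,  0.46077522, -0.18904621])}
top {'fx': 409.1438507869243, 'fy': 409.1438507869243, 'cx': 257.9889750626762, 'cy': 189.5930284406563, 'xyz': array([0.39786503, 0.10905509, 1.5229304 ]), 'attitude': array([-0.06246244,  0.71468213, -0.69435161,  0.05660159])}
0.0187
```

View pics/scene0.png

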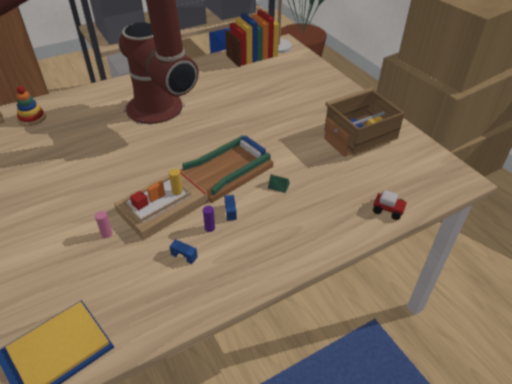

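View pics/top0.png

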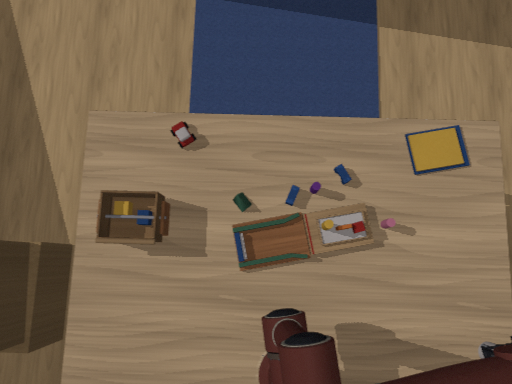

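The top picture shows the ledge with the tray around (342,230), and the bay at (272,241) with the blue stop on the left at (240,247). The yellow cylinder is on the tray at (328,225). The purple cylinder (315,187) and pink cylinder (388,223) are look-alikes standing off the tray. I'll enlarge and measure.

```bash
cat > h.py <<'E'
import numpy as np,cv2
from scipy.spatial.transform import Rotation as R
from plant import manip
def cal(n):
    c=manip.get_calibration(n); q=np.array(c["attitude"]); return c,R.from_quat(q[[1,2,3,0]]).as_matrix()
def unproj(n,px,z,cr=None):
    c,M=cr or cal(n); px=np.atleast_2d(px).astype(float)
    d=np.c_[(px[:,0]-c["cx"])/c["fx"],(px[:,1]-c["cy"])/c["fy"],np.ones(len(px))]@M.T
    return c["xyz"]+d*((z-c["xyz"][2])/d[:,2])[:,None]
def proj(n,P,cr=None):
    c,M=cr or cal(n); p=(np.atleast_2d(P)-c["xyz"])@M
    return np.c_[p[:,0]/p[:,2]*c["fx"]+c["cx"],p[:,1]/p[:,2]*c["fy"]+c["cy"]]
E
python3 - <<'E'
from h import *
im=manip.grab_frame("top")
cv2.imwrite("pics/topz.png",cv2.resize(im[165:290,220:420],None,fx=4,fy=4,interpolation=cv2.INTER_CUBIC))
for t in ["ledge","bay","stop","tray","cylinder","cube"]:
    for d in manip.cut_out(t,"top")[:2]:
        m=d["pixels"].astype(np.uint8); cs=max(cv2.findContours(m,0,1)[0],key=cv2.contourArea)
        r=cv2.minAreaRect(cs); b=cv2.boxPoints(r)
        print(t,round(d["confidence"],2),d["rect"],m.sum(),np.round(b,1).tolist())
        z={"ledge":.03,"bay":.04}.get(t,.04)
        print(np.round(unproj("top",b,z)[:,:2],4).tolist())
E
```

```text
ledge 0.67 [303.7, 202.4, 371.3, 255.8] 1398 [[301.29998779296875, 212.60000610351562], [366.29998779296875, 201.8000030517578], [373.20001220703125, 243.3000030517578], [308.20001220703125, 254.10000610351562]]
[[0.5707, -0.0358], [0.6176, -0.2742], [0.4667, -0.2969], [0.4211, -0.0625]]
bay 0.93 [231.7, 212.6, 310.9, 269.4] 3104 [[230.5, 224.3000030517578], [301.29998779296875, 211.1999969482422], [309.8999938964844, 258.0], [239.10000610351562, 271.1000061035156]]
[[0.5196, 0.2211], [0.5747, -0.0347], [0.4075, -0.0676], [0.3541, 0.1835]]
stop 0.71 [233.5, 238.0, 240.7, 261.6] 236 [[232.8000030517578, 232.60000610351562], [241.39999389648438, 231.0], [246.5, 259.20001220703125], [238.0, 260.70001220703125]]
[[0.49, 0.2114], [0.4965, 0.1807], [0.3967, 0.1588], [0.3904, 0.1891]]
tray 0.84 [315.6, 210.8, 366.1, 243.3] 1071 [[315.0, 217.60000610351562], [362.5, 209.0], [367.5, 236.6999969482422], [320.1000061035156, 245.39999389648438]]
[[0.5527, -0.0849], [0.5892, -0.2573], [0.4892, -0.274], [0.4534, -0.1036]]
tray 0.75 [234.6, 233.8, 241.4, 260.1] 195 [[234.3000030517578, 233.3000030517578], [242.5, 232.3000030517578], [245.8000030517578, 258.3999938964844], [237.60000610351562, 259.3999938964844]]
[[0.4874, 0.206], [0.492, 0.1763], [0.3994, 0.1614], [0.3949, 0.1907]]
cylinder 0.56 [381.8, 220.0, 395.4, 228.8] 120 [[380.0, 218.0], [394.0, 218.0], [394.0, 227.0], [380.0, 227.0]]
[[0.5581, -0.3204], [0.5596, -0.371], [0.5269, -0.3702], [0.5255, -0.3197]]
cylinder 0.25 [232.1, 212.5, 309.9, 269.8] 3178 [[229.1999969482422, 224.10000610351562], [300.70001220703125, 210.0], [310.1000061035156, 257.6000061035156], [238.5, 271.70001220703125]]
[[0.5202, 0.2259], [0.579, -0.0328], [0.409, -0.0682], [0.3521, 0.1857]]
cube 0.63 [351.1, 220.3, 363.6, 232.9] 97 [[352.0, 222.0], [363.0, 222.0], [363.0, 231.0], [352.0, 231.0]]
[[0.5407, -0.2188], [0.5418, -0.2586], [0.5093, -0.2582], [0.5081, -0.2185]]
```

View pics/topz.png

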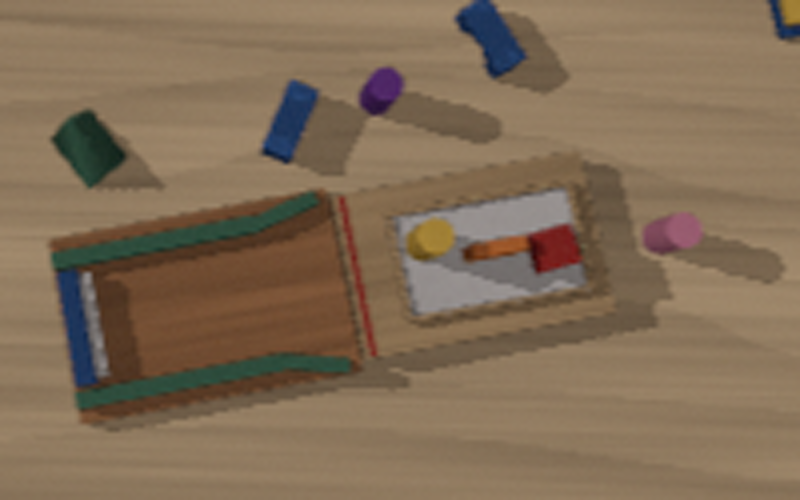

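```bash
python3 -m creep '[[0,0,0,0.016,-0.011,0,1],[0,0,0,0.032,-0.022,-0.005,1],[0,0,0,0.032,-0.022,-0.005,1],[0,0,0,0.032,-0.022,-0.005,1],[0,0,0,0.032,-0.022,-0.005,1],[0,0,0,0.032,-0.022,-0.005,1],[0,0,0,0.032,-0.022,0,1],[0,0,0,0.032,-0.022,0,1],[0,0,0,0.032,-0.022,0,1],[0,0,0,0.032,-0.022,0,1],[0,0,0,0.032,-0.022,0,1],[0,0,0,0.032,-0.022,0,1],[0,0,0,0.032,-0.022,0,1],[0,0,0,0.032,-0.022,0,1],[0,0,0,0.016,-0.011,0,1]]'
python3 -m creep '[[0,0,-4,0,0,0,1],[0,0,-7,0,0,0,1],[0,0,-7,0,0,0,1],[0,0,-7,0,0,0,1],[0,0,-7,0,0,0,1],[0,0,-7,0,0,0,1],[0,0,-7,0,0,0,1],[0,0,-7,0,0,0,1],[0,0,-7,0,0,0,1],[0,0,-7,0,0,0,1],[0,0,-7,0,0,0,1],[0,0,-7,0,0,0,1],[0,0,-5,0,0,0,1],[0,0,0,0,0,0,1]]'
python3 - <<'E'
from h import *
s=manip.state(); q=s["tool_rot"]; print(s["joint_pos"],R.from_quat(np.array(q)[[1,2,3,0]]).as_matrix().round(4))
print(manip.get_calibration("wrist"))
cv2.imwrite("pics/w1.png",manip.grab_frame("wrist"))
E
```

```text
time: 1.7
tool_pos: [0.52, -0.1777, 0.2565]
tool_rot: [-0.0, 0.99, 0.141, 0.001]
contact_force: [-0.9, -0.8, 0.4]
gripper_width: 1.0
time: 2.87
tool_pos: [0.5181, -0.1809, 0.2564]
tool_rot: [0.0, 0.629, 0.778, 0.0]
contact_force: [0.3, 0.2, 0.1]
gripper_width: 0.997
[-4.71598002e-01 -1.43642087e-01  1.76119656e+00 -5.26666899e-06
  1.52381394e+00 -6.82905605e-01] [[-2.097e-01  9.778e-01  2.000e-04]
 [ 9.778e-01  2.097e-01 -1.000e-04]
 [-1.000e-04  2.000e-04 -1.000e+00]]
{'fx': 344.0768531925098, 'fy': 344.0768531925098, 'cx': 255.135582570433, 'cy': 198.15128649377436, 'xyz': array([ 0.50090151, -0.10236786,  0.39985672]), 'attitude': array([0.15862814, 0.98169908, 0.10396136, 0.01720643])}
```

View pics/w1.png

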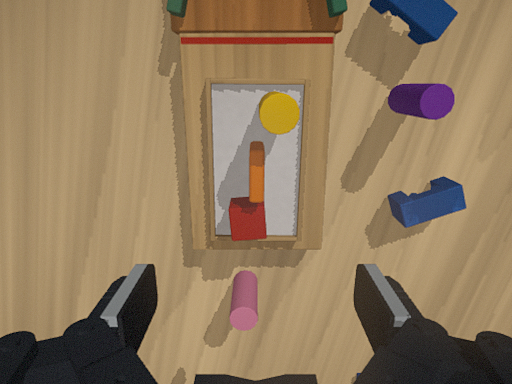

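```bash
python3 - <<'E'
from h import *
im=cv2.imread("pics/w1.png")
cv2.imwrite("pics/w1z.png",cv2.resize(im[70:255,175:340],None,fx=4,fy=3.2,interpolation=cv2.INTER_CUBIC)[:600])
cv2.imwrite("pics/w1z.png",cv2.resize(im[70:255,175:340],None,fx=3.2,fy=3.2,interpolation=cv2.INTER_CUBIC))
E
```

```text
(no output)
```

View pics/w1z.png

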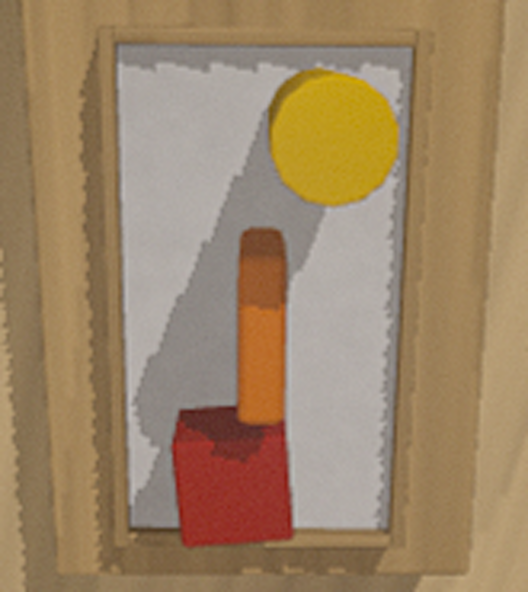

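```bash
python3 - <<'E'
from h import *
cr=cal("wrist")
f=lambda p,z: unproj("wrist",np.array(p)/3.2+[175,70],z,cr)
o=f([[98,28],[432,28],[405,548],[115,546]],.052); i=f([[117,45],[412,45],[385,530],[133,530]],.046)
for n,a in(("outer",o),("inner",i)):
    print(n,a[:,:2].round(4).tolist(),"c",a.mean(0).round(4),"sides",[round(np.linalg.norm(a[k]-a[(k+1)%4]),4) for k in range(4)])
    ax=(a[0]+a[1]-a[2]-a[3]); print("yaw",np.degrees(np.arctan2(ax[1],ax[0])))
s=manip.state();print(s["tool_pos"])
# ledge red stripe / ledge sides
l=unproj("wrist",[[181,41],[334,41],[193,248],[323,248]],.038,cr); print("ledge",l[:,:2].round(4).tolist())
for a,b in((2,0),(3,1)):
    d=l[b]-l[a];print(np.degrees(np.arctan2(d[1],d[0])),np.linalg.norm(d))
print("cyl top",f([[335,137]],.126).round(4),"cube top",f([[233,490]],.082).round(4))
c=(o.mean(0)+i.mean(0))/2
ax=(i[0]+i[1]-i[2]-i[3]);ax[2]=0;ax/=np.linalg.norm(ax);ay=np.array([-ax[1],ax[0],0])
for z in(.046,.098):
    P=np.array([[c[0],c[1],0]+sx*.025*ax+sy*.007*ay+[0,0,z] for sx in(1,-1) for sy in(1,-1)])
    print(z,((proj("wrist",P,cr)-[175,70])*3.2).round(0).tolist())
E
```

```text
outer [[0.4542, -0.1074], [0.5517, -0.0868], [0.5862, -0.254], [0.4875, -0.274]] c [ 0.5199 -0.1805  0.052 ] sides [np.float64(0.0997), np.float64(0.1707), np.float64(0.1007), np.float64(0.1699)]
yaw 101.47410803189977
inner [[0.4598, -0.1111], [0.5479, -0.0926], [0.579, -0.2513], [0.4924, -0.2695]] c [ 0.5198 -0.1811  0.046 ] sides [np.float64(0.09), np.float64(0.1618), np.float64(0.0885), np.float64(0.1617)]
yaw 101.36018987613018
[ 0.51811705 -0.18093944  0.25638638]
ledge [[0.4236, -0.0786], [0.5676, -0.0482], [0.4681, -0.2945], [0.6162, -0.2633]]
101.65397444208593 0.22042847629026488
102.72179922999956 0.22052055529399944
cyl top [[ 0.5244 -0.1191  0.126 ]] cube top [[ 0.5215 -0.2327  0.082 ]]
0.046 [[241.0, 227.0], [285.0, 228.0], [240.0, 377.0], [282.0, 377.0]]
0.098 [[239.0, 257.0], [289.0, 257.0], [238.0, 428.0], [286.0, 428.0]]
```

```bash
python3 -m creep '[[0,0,0,0.02,0,0,1],[0,0,0,0.04,0,0,1],[0,0,0,0.04,0,0,1],[0,0,0,0.04,0,0,1],[0,0,0,0.04,0,0,1],[0,0,0,0.02,0,0,1],[0,0,0,0,0,0,1],[0,0,0,0,0,0,1]]'
python3 - <<'E'
from h import *
print(manip.get_calibration("wrist"))
im=manip.grab_frame("wrist");cv2.imwrite("pics/w2.png",im)
cv2.imwrite("pics/w2z.png",cv2.resize(im[0:290,100:400],None,fx=2,fy=2,interpolation=cv2.INTER_CUBIC))
E
```

```text
time: 3.58
tool_pos: [0.4763, 0.0154, 0.2566]
tool_rot: [0.0, 0.629, 0.778, 0.0]
contact_force: [-0.7, -0.2, 0.6]
gripper_width: 1.003
{'fx': 344.0768531925098, 'fy': 344.0768531925098, 'cx': 255.135582570433, 'cy': 198.15128649377436, 'xyz': array([0.45907814, 0.09405929, 0.39996442]), 'attitude': array([0.15888927, 0.98169319, 0.10358177, 0.0174212 ])}
```

View pics/w2z.png

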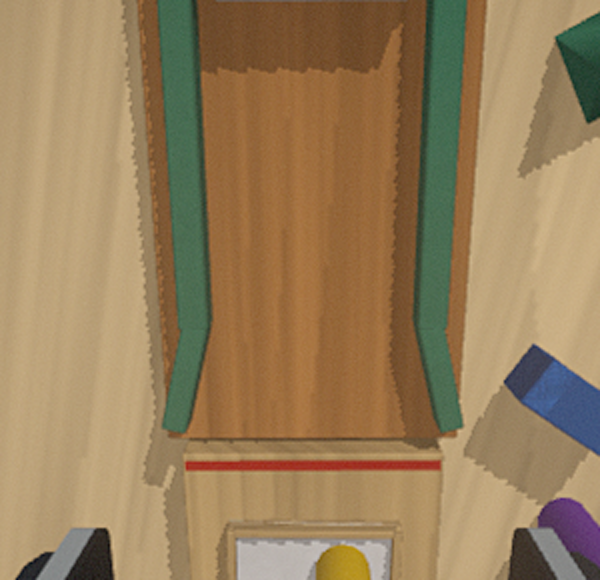

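```bash
python3 - <<'E'
from h import *
cr=cal("wrist")
f=lambda p,z: unproj("wrist",np.array(p)/2+[100,0],z,cr)[:,:2]
L=f([[160,0],[178,327]],.047);Rr=f([[462,0],[445,327]],.047)
ins=f([[211,327],[414,327]],.025); print("inner width bottom",np.linalg.norm(ins[0]-ins[1]), ins.mean(0), "outer w",np.linalg.norm(L[1]-Rr[1]),np.linalg.norm(L[0]-Rr[0]))
m=(L+Rr)/2;print("mid rails",m)
B1=f([[140,0],[167,437]],.025);B2=f([[485,0],[457,435]],.025);mb=(B1+B2)/2;print("bay w",np.linalg.norm(B1-B2,axis=1),mb)
st=f([[187,470],[441,470]],.038);print("stripe",st,np.linalg.norm(st[0]-st[1]),st.mean(0))
near=f([[167,437],[457,435]],.025)
for n,d in(("L",L[0]-L[1]),("R",Rr[0]-Rr[1]),("mid",m[0]-m[1]),("bay",mb[0]-mb[1]),("B1",B1[0]-B1[1]),("B2",B2[0]-B2[1])):
    print(n,np.degrees(np.arctan2(d[1],d[0])))
d=near[1]-near[0];print("near edge +90",np.degrees(np.arctan2(d[1],d[0]))+90)
d=st[1]-st[0];print("stripe+90",np.degrees(np.arctan2(d[1],d[0]))+90)
a=np.radians(101.9);ax=np.array([np.cos(a),np.sin(a)]);ay=np.array([-ax[1],ax[0]])
o=st.mean(0)
for n,p in(("stripe",st.mean(0)),("railmid far",m[0]),("rail bend",m[1]),("bay",mb[0]),("bay near",mb[1]),("tray",np.array([.5199,-.1808])),("tcp",np.array([.4763,.0154]))):
    print(n,((p-o)@ax).round(4),((p-o)@ay).round(4))
E
```

```text
inner width bottom 0.11277107901973593 [0.47848292 0.01132356] outer w 0.13962000330754196 0.13697709647517423
mid rails [[0.4451453  0.16389993]
 [0.47685838 0.01602434]]
bay w [0.16623629 0.16975671] [[ 0.44496703  0.16845516]
 [ 0.49174275 -0.05237199]]
stripe [[ 0.42475617 -0.08273243]
 [ 0.56755962 -0.05248641]] 0.14597138685881905 [ 0.4961579  -0.06760942]
L 101.60348875347492
R 102.60466549451584
mid 102.10418821748036
bay 101.9596456066069
B1 101.51459506668617
B2 102.40697702269813
near edge +90 102.38663300806236
stripe+90 101.958615032354
stripe 0.0 0.0
railmid far 0.2371 0.0022
rail bend 0.0858 0.0016
bay 0.2415 0.0014
bay near 0.0158 0.0012
tray -0.1157 0.0001
tcp 0.0853 0.0023
```

```bash
python3 - <<'E'
from h import *
p=unproj("top",np.array([[98,272],[107,375]])/4+[220,165],.051)[:,:2]
st=unproj("top",np.array([[342,198],[374,355]])/4+[220,165],.038)[:,:2]
tr=unproj("top",np.array([[388,215],[575,183],[605,292],[418,326]])/4+[220,165],.05)[:,:2]
a=np.radians(102.1);ax=np.array([np.cos(a),np.sin(a)]);ay=np.array([-ax[1],ax[0]])
o=np.array([.4962,-.0676])
for q in(p,st,tr): print(((q-o)@ax).round(4),((q-o)@ay).round(4))
d=np.array([.5199,-.1808])-np.array([.4763,.0154]); print("move to tray", d@ax,d@ay)
E
```

```text
[0.2326 0.2407] [-0.0425  0.0486]
[0.0026 0.0027] [-0.0692  0.0743]
[-0.0335 -0.2054 -0.2099 -0.0395] [-0.0456 -0.0434  0.0571  0.0563]
move to tray -0.20098044039464516 -0.0015041870809454447
```

```bash
python3 -m creep '[[0,0,0,-0.021,0.0015,0,1],[0,0,0.7,-0.04,0,0,1],[0,0,0,-0.04,0,0,1],[0,0,0,-0.04,0,0,1],[0,0,0,-0.04,0,0,1],[0,0,0,-0.02,0,0,1],[0,0,0,0,0,0.02,1],[0,0,0,0,0,0.03,1],[0,0,0,0,0,0.03,1],[0,0,0,0,0,0.02,1],[0,0,0,0,0,0.01,1],[0,0,0,0,0,0,1],[0,0,0,0,0,0,1]]'
python3 - <<'E'
from h import *
print(manip.state()["tool_pos"])
im=manip.grab_frame("wrist");cv2.imwrite("pics/w3.png",im)
E
```

```text
time: 4.72
tool_pos: [0.5182, -0.1829, 0.1466]
tool_rot: [-0.0, 0.634, 0.773, -0.0]
contact_force: [0.1, 0.1, 0.8]
gripper_width: 0.999
[ 0.51816455 -0.18288156  0.14659754]
```

View pics/w3.png

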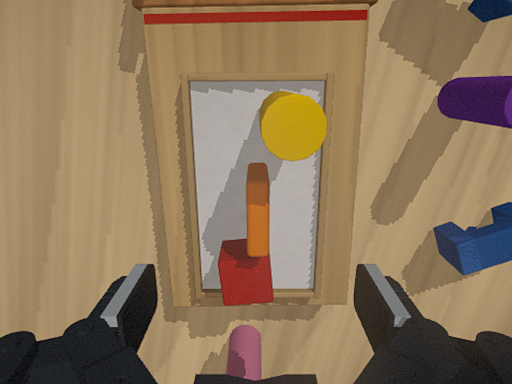

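```bash
python3 - <<'E'
from h import *
cr=cal("wrist")
i=unproj("wrist",[[189,80.5],[327,80.5],[316,289.5],[200,290.5]],.046,cr)
print([round(np.linalg.norm(i[k]-i[(k+1)%4]),4) for k in range(4)])
c=i.mean(0);d=i[0]+i[1]-i[2]-i[3];print(c,np.degrees(np.arctan2(d[1],d[0])))
fin=unproj("wrist",[[247,255],[269,255],[247,185],[270,185]],.098,cr);print(fin.mean(0),fin[:2].mean(0),np.linalg.norm(fin[0]-fin[1]),np.linalg.norm(fin[0]-fin[2]))
s=manip.state();M=R.from_quat(np.array(s["tool_rot"])[[1,2,3,0]]).as_matrix();print(M[:,0].round(4),(M.T@(np.array([.5199,-.1808,s["tool_pos"][2]])-s["tool_pos"])).round(4),(M.T@(c-s["tool_pos"])).round(4))
E
```

```text
[np.float64(0.0931), np.float64(0.1631), np.float64(0.0957), np.float64(0.1639)]
[ 0.52088213 -0.18184519  0.046     ] 101.39758724759433
[ 0.52034864 -0.18121136  0.098     ] [ 0.52471853 -0.20361054  0.098     ] 0.013782047533870816 0.0456398467911464
[-0.1953  0.9807 -0.0014] [ 0.002   0.0014 -0.    ] [0.0009 0.002  0.1018]
```

```bash
python3 -m creep '[[0,0,0,0.001,0.0018,0.012,1],[0,0,0,0,0,0.02,1],[0,0,0,0,0,0.02,1],[0,0,0,0,0,0.014,1],[0,0,0,0,0,0.009,1],[0,0,0,0,0,0.004,1],[0,0,0,0,0,0,1]]'
python3 - <<'E'
from h import *
im=manip.grab_frame("wrist");cv2.imwrite("pics/w4.png",im)
s=manip.state();print(s["tool_pos"],s["contact_force"])
E
```

```text
time: 5.35
tool_pos: [0.5197, -0.1805, 0.0669]
tool_rot: [-0.0, 0.634, 0.773, -0.0]
contact_force: [-0.5, -0.3, -0.6]
gripper_width: 1.007
[ 0.52018781 -0.18079621  0.06785541] [ 0.1830914  -0.36878144  0.53303877]
```

View pics/w4.png

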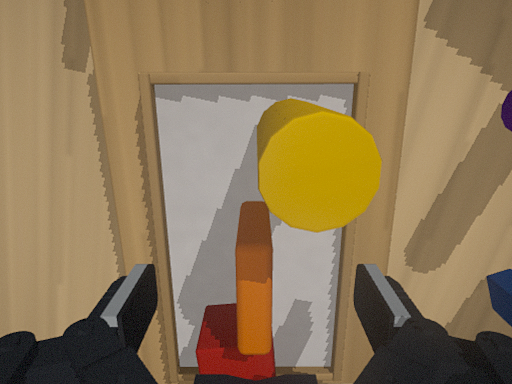

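The fin at (254,280) is centred between the fingers (155 and 357), clear of both the cylinder and the cube. I'll close the jaws now.

```bash
python3 -m creep '[[0,0,0,0,0,0,0.6],[0,0,0,0,0,0,0.4],[0,0,0,0,0,0,0.3],[0,0,0,0,0,0,0.22],[0,0,0,0,0,0,0.15],[0,0,0,0,0,0,0.1],[0,0,0,0,0,0,0],[0,0,0,0,0,0,0],[0,0,0,0,0,0,0],[0,0,0,0,0,0,0]]'
python3 - <<'E'
from h import *
im=manip.grab_frame("wrist");cv2.imwrite("pics/w5.png",im)
s=manip.state();print(s["tool_pos"],s["contact_force"],s["ft_torque"],s["gripper_width"])
E
```

```text
time: 6.23
tool_pos: [0.5198, -0.1808, 0.0677]
tool_rot: [0.0, 0.634, 0.773, -0.0]
contact_force: [-2.9, 0.3, 4.7]
gripper_width: 0.155
[ 0.51984382 -0.18078313  0.06772438] [-2.32105921 -0.27238376  4.14580565] [ 0.00575225  0.30716645 -0.0158871 ] 0.15393719035424977
```

View pics/w5.png

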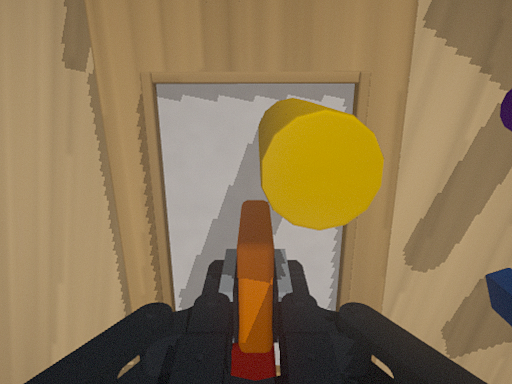

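```bash
python3 -m creep '[[0,0,-0.2,0.002,0,0,0],[0,0,-0.2,0.004,0,0,0],[0,0,-0.2,0.006,-0.001,0,0],[0,0,-0.2,0.006,0,0,0],[0,0,0,0.006,0,0,0],[0,0,0,0.006,0,0,0],[0,0,0,0.006,0,0,0],[0,0,0,0.006,0,0,0],[0,0,0,0.006,0,0,0],[0,0,0,0.006,0,0,0],[0,0,0,0.006,0,0,0],[0,0,0,0.006,0,0,0],[0,0,0,0.006,0,0,0],[0,0,0,0.005,0,0,0],[0,0,0,0.003,0,0,0],[0,0,0,0,0,0,0]]'
python3 - <<'E'
from h import *
im=manip.grab_frame("wrist");cv2.imwrite("pics/w6.png",im)
s=manip.state();print(s["tool_pos"],s["contact_force"],s["ft_torque"],s["gripper_width"])
M=R.from_quat(np.array(s["tool_rot"])[[1,2,3,0]]).as_matrix();print(M.round(4))
E
```

```text
time: 7.62
tool_pos: [0.5021, -0.1017, 0.0677]
tool_rot: [-0.0, 0.628, 0.778, 0.0]
contact_force: [0.3, -2.4, 5.3]
gripper_width: 0.155
[ 0.50207321 -0.1016726   0.06769348] [ 0.26767254 -1.52444193  6.07530904] [-0.3163274   0.05134234  0.06475344] 0.1551892313815495
[[-2.107e-01  9.776e-01  2.000e-04]
 [ 9.776e-01  2.107e-01  9.000e-04]
 [ 9.000e-04  4.000e-04 -1.000e+00]]
```

View pics/w6.png

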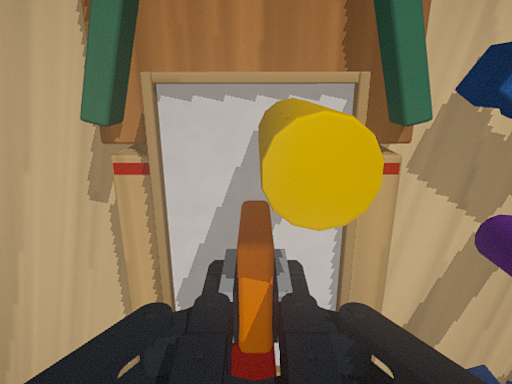

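```bash
python3 -m creep '[[0,0,0,0.003,0,0,0],[0,0,0,0.005,0,0,0],[0,0,0,0.005,0,0,0],[0,0,0,0.005,0,0,0],[0,0,0,0.002,0,0,0],[0,0,0,0,0,-0.0002,0],[0,0,0,0,0,0,0],[0,0,0,0,0,0,0]]'
python3 -c "
from h import *
s=manip.state();print(s['tool_pos'],s['contact_force'],s['ft_torque'])"
```

```text
time: 8.33
tool_pos: [0.498, -0.0825, 0.0677]
tool_rot: [-0.0, 0.628, 0.778, 0.001]
contact_force: [1.1, -1.0, 5.0]
gripper_width: 0.152
[ 0.49799439 -0.08250175  0.06772487] [ 1.13760103 -0.96639996  4.99344423] [-0.32402503 -0.18698174  0.08406979]
```

```bash
python3 -m creep '[[0,0,0,0,0,-0.0003,0],[0,0,0,0,0,0,0],[0,0,0,0,0,0,0]]'
python3 -m creep '[[0,0,0,0,0,-0.0003,0],[0,0,0,0,0,0,0],[0,0,0,0,0,0,0]]'
```

```text
time: 8.58
tool_pos: [0.498, -0.0825, 0.0677]
tool_rot: [-0.0, 0.628, 0.778, 0.001]
contact_force: [3.3, -0.1, 3.5]
gripper_width: 0.157
time: 8.83
tool_pos: [0.4976, -0.0825, 0.0677]
tool_rot: [-0.001, 0.628, 0.778, 0.0]
contact_force: [3.3, 0.6, 0.7]
gripper_width: 0.153
```

```bash
python3 -m creep '[[0,0,0,0.002,0,0,0],[0,0,0,0.004,0,0,0],[0,0,0,0.005,0,0,0],[0,0,0,0.005,0,0,0],[0,0,0,0.005,0,0,0],[0,0,0,0.005,0,0,0],[0,0,0,0.005,0,0,0],[0,0,0,0.005,0,0,0],[0,0,0,0.005,0,0,0],[0,0,0,0.005,0,0,0],[0,0,0,0.005,0,0,0],[0,0,0,0.003,0,0,0],[0,0,0,0.001,0,0,0],[0,0,0,0,0,0,0]]'
python3 - <<'E'
from h import *
im=manip.grab_frame("wrist");cv2.imwrite("pics/w7.png",im)
s=manip.state();print(s["tool_pos"],s["contact_force"],s["ft_torque"],s["gripper_width"])
M=R.from_quat(np.array(s["tool_rot"])[[1,2,3,0]]).as_matrix();print(M.round(4))
E
```

```text
time: 10.0
tool_pos: [0.4857, -0.0284, 0.0677]
tool_rot: [-0.001, 0.628, 0.778, 0.0]
contact_force: [-0.8, 1.2, -1.3]
gripper_width: 0.152
[ 0.48570456 -0.02845247  0.06770825] [-0.55498388  2.62976504 -1.27633166] [0.13904042 0.00858407 0.06336329] 0.1532425385054309
[[-0.2102  0.9777 -0.0014]
 [ 0.9777  0.2102  0.0017]
 [ 0.002  -0.001  -1.    ]]
```

View pics/w7.png

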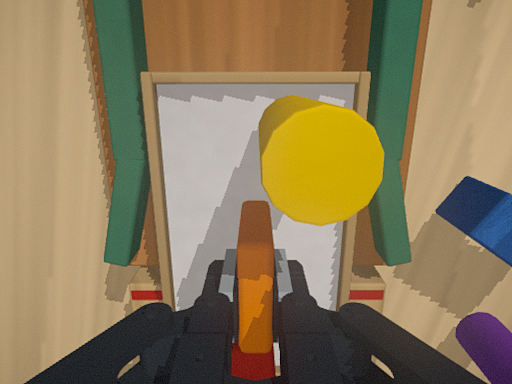

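```bash
python3 -m creep '[[0,0,0,0.002,0,0,0],[0,0,0,0.004,0,0,0],[0,0,0,0.005,0,0,0],[0,0,0,0.005,0,0,0],[0,0,0,0.005,0,0,0],[0,0,0,0.005,0,0,0],[0,0,0,0.005,0,0,0],[0,0,0,0.005,0,0,0],[0,0,0,0.005,0,0,0],[0,0,0,0.005,0,0,0],[0,0,0,0.005,0,0,0],[0,0,0,0.005,0,0,0],[0,0,0,0.005,0,0,0],[0,0,0,0.004,0,0,0],[0,0,0,0.002,0,0,0],[0,0,0,0,0,0,0]]'
python3 - <<'E'
from h import *
im=manip.grab_frame("wrist");cv2.imwrite("pics/w8.png",im)
cv2.imwrite("pics/t8.png",cv2.resize(manip.grab_frame("top")[165:290,220:420],None,fx=4,fy=4,interpolation=cv2.INTER_CUBIC))
s=manip.state();print(s["tool_pos"],s["contact_force"],s["ft_torque"],s["gripper_width"])
M=R.from_quat(np.array(s["tool_rot"])[[1,2,3,0]]).as_matrix();print(M.round(4))
E
```

```text
time: 11.38
tool_pos: [0.4721, 0.0367, 0.0681]
tool_rot: [-0.0, 0.628, 0.778, -0.0]
contact_force: [-0.7, 0.2, -5.7]
gripper_width: 0.157
[0.47221465 0.03625425 0.0681305 ] [ 0.12785243  0.28185558 -5.04373314] [-0.01793001  0.0311373   0.04894886] 0.15032383666670576
[[-2.103e-01  9.776e-01  1.000e-04]
 [ 9.776e-01  2.103e-01 -2.000e-04]
 [-2.000e-04  0.000e+00 -1.000e+00]]
```

View pics/w8.png

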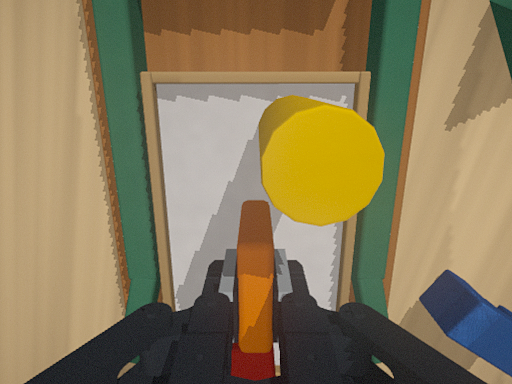

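View pics/t8.png

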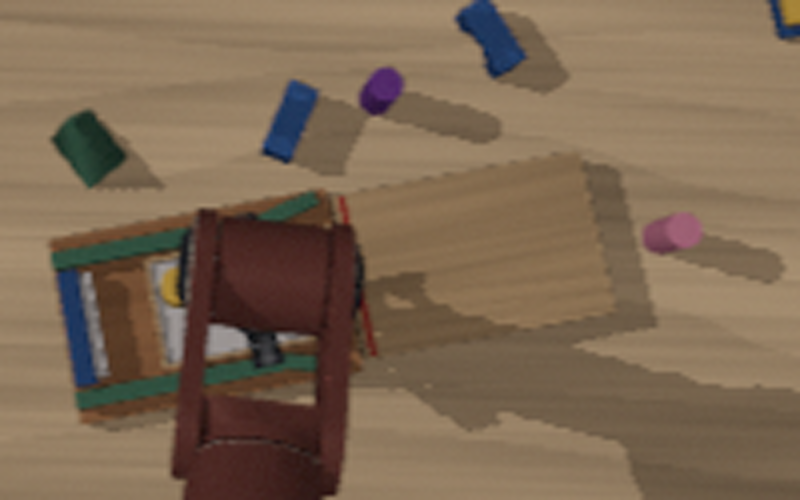

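```bash
python3 -m creep '[[0,0,0,0,0,0.001,0],[0,0,0,0,0,0.0015,0],[0,0,0,0,0,0.0015,0],[0,0,0,0,0,0.0015,0],[0,0,0,0,0,0.0015,0],[0,0,0,0,0,0.0015,0],[0,0,0,0,0,0.001,0],[0,0,0,0,0,0,0],[0,0,0,0,0,0,0]]'
python3 -m creep '[[0,0,0,0,0,0.0005,0],[0,0,0,0,0,0.0005,0],[0,0,0,0,0,0,0]]'
python3 -m creep '[[0,0,0,0,0,0.0005,0],[0,0,0,0,0,0.0005,0],[0,0,0,0,0,0,0]]'
```

```text
time: 12.23
tool_pos: [0.4722, 0.0363, 0.0585]
tool_rot: [-0.0, 0.628, 0.778, -0.0]
contact_force: [-0.2, -0.2, -4.3]
gripper_width: 0.158
time: 12.48
tool_pos: [0.4722, 0.0363, 0.0576]
tool_rot: [-0.0, 0.628, 0.778, 0.0]
contact_force: [-0.3, 0.2, -4.2]
gripper_width: 0.153
time: 12.73
tool_pos: [0.4721, 0.0363, 0.0565]
tool_rot: [-0.0, 0.628, 0.778, -0.0]
contact_force: [0.2, 0.8, -3.7]
gripper_width: 0.154
```

```bash
for i in 1; do :; done; python3 -m creep '[[0,0,0,0,0,0.0005,0],[0,0,0,0,0,0,0],[0,0,0,0,0,0,0]]'
python3 -m creep '[[0,0,0,0,0,0.0005,0],[0,0,0,0,0,0,0],[0,0,0,0,0,0,0]]'
```

```text
time: 12.98
tool_pos: [0.4721, 0.0363, 0.0561]
tool_rot: [-0.0, 0.628, 0.778, -0.0]
contact_force: [-1.4, -0.1, -4.2]
gripper_width: 0.154
time: 13.23
tool_pos: [0.4722, 0.0363, 0.0556]
tool_rot: [-0.0, 0.628, 0.778, -0.0]
contact_force: [0.3, -0.7, -4.4]
gripper_width: 0.152
```

```bash
python3 -m creep '[[0,0,0,0,0,0.0005,0],[0,0,0,0,0,0,0],[0,0,0,0,0,0,0]]'
python3 -m creep '[[0,0,0,0,0,0.0005,0],[0,0,0,0,0,0,0],[0,0,0,0,0,0,0]]'
python3 -m creep '[[0,0,0,0,0,0.0005,0],[0,0,0,0,0,0,0],[0,0,0,0,0,0,0]]'
```

```text
time: 13.48
tool_pos: [0.4722, 0.0362, 0.0551]
tool_rot: [-0.0, 0.628, 0.778, -0.0]
contact_force: [-1.8, 1.5, -4.8]
gripper_width: 0.155
time: 13.73
tool_pos: [0.4721, 0.0363, 0.0546]
tool_rot: [-0.0, 0.628, 0.778, -0.0]
contact_force: [-0.8, 0.9, -4.4]
gripper_width: 0.158
time: 13.98
tool_pos: [0.4722, 0.0363, 0.0541]
tool_rot: [-0.0, 0.628, 0.778, -0.0]
contact_force: [-0.1, 0.1, -4.1]
gripper_width: 0.153
```

```bash
python3 -m creep '[[0,0,0,0,0,0.0005,0],[0,0,0,0,0,0,0],[0,0,0,0,0,0,0]]'
python3 -m creep '[[0,0,0,0,0,0.0005,0],[0,0,0,0,0,0,0],[0,0,0,0,0,0,0]]'
python3 -m creep '[[0,0,0,0,0,0.0003,0],[0,0,0,0,0,0,0],[0,0,0,0,0,0,0]]'
```

```text
time: 14.23
tool_pos: [0.4721, 0.0363, 0.0536]
tool_rot: [-0.0, 0.628, 0.778, -0.0]
contact_force: [1.0, -0.1, -4.1]
gripper_width: 0.153
time: 14.48
tool_pos: [0.4723, 0.0363, 0.0532]
tool_rot: [0.0, 0.628, 0.778, 0.0]
contact_force: [0.4, -0.9, -5.2]
gripper_width: 0.158
time: 14.73
tool_pos: [0.4723, 0.0363, 0.0531]
tool_rot: [-0.0, 0.628, 0.778, -0.0]
contact_force: [-1.5, 0.2, 0.2]
gripper_width: 0.154
```

```bash
python3 -m creep '[[0,0,0,0,0,0.0002,0],[0,0,0,0,0,0,0],[0,0,0,0,0,0,0],[0,0,0,0,0,0,0]]'
python3 - <<'E'
from h import *
im=manip.grab_frame("wrist");cv2.imwrite("pics/w9.png",im)
s=manip.state();print(s["tool_pos"],s["contact_force"],s["ft_torque"],s["gripper_width"])
E
```

```text
time: 15.07
tool_pos: [0.4723, 0.0363, 0.0531]
tool_rot: [-0.0, 0.628, 0.778, -0.0]
contact_force: [-4.7, -0.8, 4.4]
gripper_width: 0.153
[0.47230667 0.03624331 0.05315061] [-4.29983291  0.02065601  5.17490633] [0.01173883 0.74642918 0.0059262 ] 0.1539750119417351
```

View pics/w9.png

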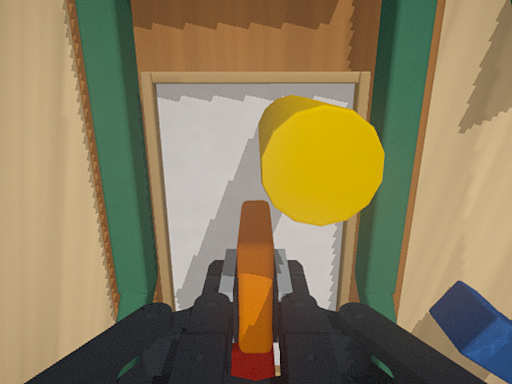

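```bash
python3 -m creep '[[0,0,0,0,0,-0.0003,0],[0,0,0,0.001,0,0,0],[0,0,0,0.002,0,0,0],[0,0,0,0.003,0,0,0],[0,0,0,0.003,0,0,0],[0,0,0,0.003,0,0,0],[0,0,0,0.003,0,0,0],[0,0,0,0.003,0,0,0],[0,0,0,0.003,0,0,0],[0,0,0,0.002,0,0,0],[0,0,0,0.001,0,0,0],[0,0,0,0,0,0,0]]'
python3 - <<'E'
from h import *
im=manip.grab_frame("top");cv2.imwrite("pics/t10.png",cv2.resize(im[215:285,225:315],None,fx=8,fy=8,interpolation=cv2.INTER_CUBIC))
s=manip.state();print(s["tool_pos"],s["contact_force"],s["ft_torque"],s["gripper_width"])
E
```

```text
time: 16.12
tool_pos: [0.4674, 0.06, 0.0532]
tool_rot: [0.0, 0.628, 0.778, 0.0]
contact_force: [0.8, -2.9, 3.4]
gripper_width: 0.154
[0.46733824 0.06003667 0.05317429] [ 0.40061743 -2.03377369  3.31102417] [-0.34581318 -0.03498667  0.05326457] 0.15925944619946764
```

View pics/t10.png

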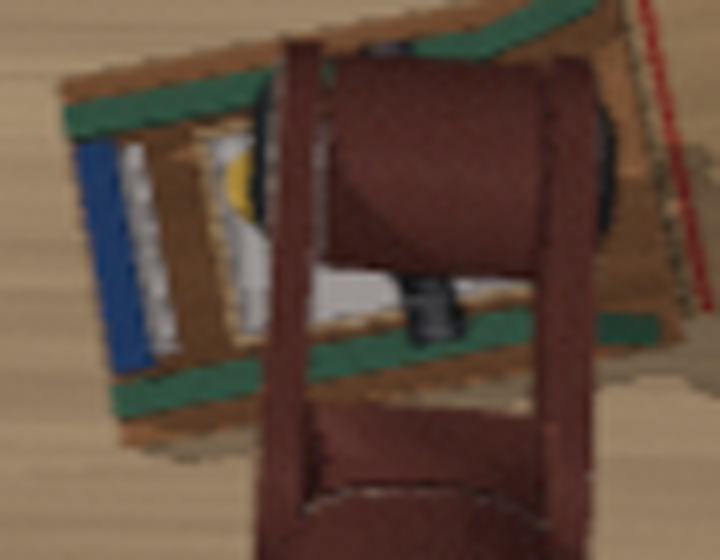

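```bash
python3 -m creep '[[0,0,0,0.001,0,0,0],[0,0,0,0.002,0,0,0],[0,0,0,0.002,0,0,0],[0,0,0,0.002,0,0,0],[0,0,0,0.001,0,0,0],[0,0,0,0.001,0,0,0],[0,0,0,0.0005,0,0,0],[0,0,0,0,0,0,0]]'
python3 -m creep '[[0,0,0,0.0005,0,0,0],[0,0,0,0.0005,0,0,0],[0,0,0,0.0005,0,0,0],[0,0,0,0.0005,0,0,0],[0,0,0,0.0005,0,0,0]]'
python3 -m creep '[[0,0,0,0.0005,0,0,0],[0,0,0,0.0005,0,0,0],[0,0,0,0.0005,0,0,0],[0,0,0,0.0005,0,0,0]]'
```

```text
time: 16.83
tool_pos: [0.4654, 0.069, 0.0532]
tool_rot: [0.0, 0.628, 0.778, 0.0]
contact_force: [1.4, -4.7, 4.2]
gripper_width: 0.158
time: 17.25
tool_pos: [0.4649, 0.0713, 0.0532]
tool_rot: [0.0, 0.628, 0.778, 0.0]
contact_force: [1.4, -5.1, 4.0]
gripper_width: 0.155
time: 17.58
tool_pos: [0.4645, 0.0732, 0.0532]
tool_rot: [0.0, 0.628, 0.778, -0.0]
contact_force: [0.5, -5.8, 4.2]
gripper_width: 0.148
```

```bash
python3 -m creep '[[0,0,0,0.0005,0,-0.0002,0],[0,0,0,0.0005,0,0,0],[0,0,0,0.0005,0,0,0],[0,0,0,0.0005,0,0,0]]'
python3 -m creep '[[0,0,0,0.0005,0,0,0],[0,0,0,0.0005,0,0,0],[0,0,0,0.0005,0,0,0],[0,0,0,0.0005,0,0,0]]'
python3 -m creep '[[0,0,0,0.0005,0,0,0],[0,0,0,0.0005,0,0,0],[0,0,0,0.0005,0,0,0]]'
python3 - <<'E'
from h import *
im=manip.grab_frame("top");cv2.imwrite("pics/t11.png",cv2.resize(im[215:285,225:315],None,fx=8,fy=8,interpolation=cv2.INTER_CUBIC))
E
```

```text
time: 17.92
tool_pos: [0.4638, 0.0753, 0.0532]
tool_rot: [0.0, 0.628, 0.778, -0.0]
contact_force: [1.3, -5.2, 3.9]
gripper_width: 0.153
time: 18.25
tool_pos: [0.4634, 0.0773, 0.0532]
tool_rot: [0.0, 0.628, 0.778, -0.0]
contact_force: [1.4, -5.8, 3.7]
gripper_width: 0.153
time: 18.5
tool_pos: [0.4631, 0.0787, 0.0532]
tool_rot: [0.0, 0.628, 0.778, -0.0]
contact_force: [0.8, -4.7, 4.1]
gripper_width: 0.153
```

View pics/t11.png

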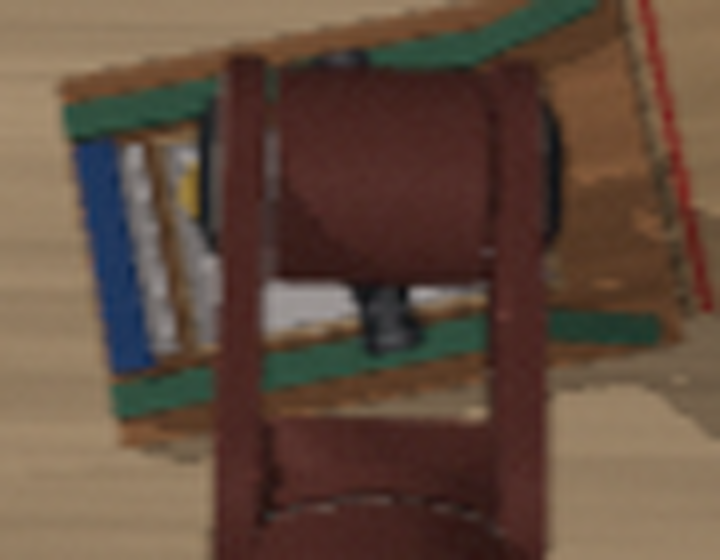

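```bash
python3 -m creep '[[0,0,0,0.0004,0,0,0],[0,0,0,0.0004,0,0,0]]'
python3 -m creep '[[0,0,0,0.0004,0,0,0],[0,0,0,0.0004,0,0,0]]'
python3 -m creep '[[0,0,0,0.0004,0,0,0],[0,0,0,0.0004,0,0,0]]'
```

```text
time: 18.72
tool_pos: [0.4629, 0.0795, 0.0531]
tool_rot: [0.0, 0.628, 0.778, -0.0]
contact_force: [0.4, -5.5, 4.4]
gripper_width: 0.153
time: 18.88
tool_pos: [0.4627, 0.0803, 0.0532]
tool_rot: [0.0, 0.628, 0.778, -0.0]
contact_force: [0.9, -5.6, 2.9]
gripper_width: 0.154
time: 19.05
tool_pos: [0.4626, 0.0811, 0.0532]
tool_rot: [0.0, 0.628, 0.778, -0.0]
contact_force: [1.9, -5.1, 4.1]
gripper_width: 0.157
```

```bash
python3 -m creep '[[0,0,0,0.0004,0,0,0],[0,0,0,0.0004,0,0,0]]'
python3 -m creep '[[0,0,0,0.0004,0,0,0],[0,0,0,0.0004,0,0,0]]'
python3 -m creep '[[0,0,0,0.0004,0,0,0],[0,0,0,0.0004,0,0,0]]'
```

```text
time: 19.22
tool_pos: [0.4624, 0.0818, 0.0532]
tool_rot: [0.0, 0.628, 0.778, -0.0]
contact_force: [0.3, -6.2, 3.6]
gripper_width: 0.154
time: 19.38
tool_pos: [0.4622, 0.0827, 0.0532]
tool_rot: [0.0, 0.628, 0.778, -0.0]
contact_force: [0.7, -5.4, 3.8]
gripper_width: 0.153
time: 19.55
tool_pos: [0.4621, 0.0834, 0.0532]
tool_rot: [0.0, 0.628, 0.778, -0.0]
contact_force: [0.1, -5.0, 4.1]
gripper_width: 0.156
```

```bash
python3 -m creep '[[0,0,0,0.0004,0,0,0],[0,0,0,0.0004,0,0,0]]'
python3 -m creep '[[0,0,0,0.0004,0,0,0],[0,0,0,0.0004,0,0,0]]'
python3 -m creep '[[0,0,0,0.0004,0,0,0],[0,0,0,0.0004,0,0,0]]'
```

```text
time: 19.72
tool_pos: [0.4619, 0.0842, 0.0531]
tool_rot: [0.0, 0.628, 0.778, -0.0]
contact_force: [2.1, -5.0, 3.6]
gripper_width: 0.159
time: 19.88
tool_pos: [0.4618, 0.0845, 0.0532]
tool_rot: [0.001, 0.628, 0.778, -0.0]
contact_force: [1.9, -8.1, 3.1]
gripper_width: 0.151
time: 20.05
tool_pos: [0.4619, 0.0845, 0.0532]
tool_rot: [0.001, 0.628, 0.778, -0.001]
contact_force: [2.5, -11.3, 3.1]
gripper_width: 0.155
```

```bash
python3 -m creep '[[0,0,0,0.0003,0,0,0],[0,0,0,0,0,0,0],[0,0,0,0,0,0,0],[0,0,0,0,0,0,0]]'
python3 -m creep '[[0,0,0,0,0,0,0],[0,0,0,0,0,0,0]]'
python3 - <<'E'
from h import *
im=manip.grab_frame("wrist");cv2.imwrite("pics/w12.png",im)
s=manip.state();print(s["tool_pos"],s["contact_force"],s["ft_torque"])
M=R.from_quat(np.array(s["tool_rot"])[[1,2,3,0]]).as_matrix();print(M.round(4))
E
```

```text
time: 20.38
tool_pos: [0.4618, 0.0845, 0.0533]
tool_rot: [0.001, 0.628, 0.778, -0.001]
contact_force: [2.1, -12.0, 3.6]
gripper_width: 0.152
time: 20.55
tool_pos: [0.4619, 0.0845, 0.0533]
tool_rot: [0.001, 0.628, 0.778, -0.001]
contact_force: [2.6, -12.9, 3.4]
gripper_width: 0.155
[0.46184514 0.08451899 0.05324041] [  2.33655173 -10.04672092   2.98547279] [-1.56649695e+00 -2.71936554e-01  1.39201953e-03]
[[-2.105e-01  9.776e-01  7.000e-04]
 [ 9.776e-01  2.105e-01 -3.700e-03]
 [-3.700e-03 -1.000e-04 -1.000e+00]]
```

View pics/w12.png

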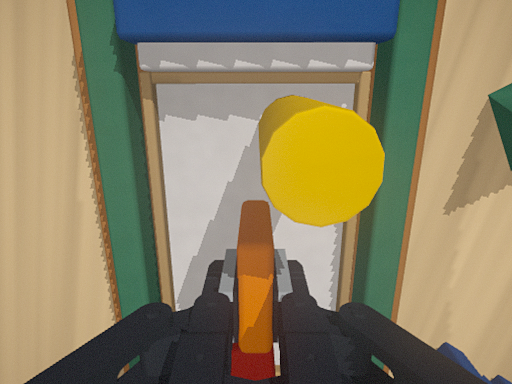

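The tray is against the white buffer (136–375, row 70), centred between the rails. The push is about 12 N in total, including roughly 5 N of floor friction. I'll ease off and let go.

```bash
python3 -m creep '[[0,0,0,-0.0005,0,0,0],[0,0,0,-0.0003,0,0,0],[0,0,0,0,0,0,0]]'
python3 -m creep '[[0,0,0,0,0,0,0.2],[0,0,0,0,0,0,0.25],[0,0,0,0,0,0,0.3],[0,0,0,0,0,0,0.4],[0,0,0,0,0,0,0.5],[0,0,0,0,0,0,0.65],[0,0,0,0,0,0,0.65],[0,0,0,0,0,0,0.65]]'
python3 - <<'E'
from h import *
im=manip.grab_frame("wrist");cv2.imwrite("pics/w13.png",im)
E
```

```text
time: 20.85
tool_pos: [0.4618, 0.0845, 0.0532]
tool_rot: [0.001, 0.628, 0.778, -0.001]
contact_force: [1.7, -7.8, 3.2]
gripper_width: 0.153
time: 21.52
tool_pos: [0.4616, 0.0854, 0.0531]
tool_rot: [-0.0, 0.628, 0.778, 0.0]
contact_force: [0.0, 0.5, 0.7]
gripper_width: 0.649
```

View pics/w13.png

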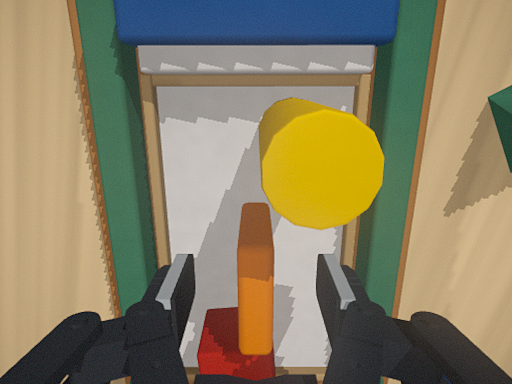

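```bash
python3 -m creep '[[0,0,0,0,0,-0.005,0.65],[0,0,0,0,0,-0.01,0.65],[0,0,0,0,0,-0.015,0.65],[0,0,0,0,0,-0.02,0.65],[0,0,0,0,0,-0.02,0.65],[0,0,0,0,0,-0.02,0.65],[0,0,0,0,0,-0.02,0.65],[0,0,0,0,0,-0.02,0.65],[0,0,0,0,0,-0.02,0.65],[0,0,0,0,0,-0.02,0.65],[0,0,0,0,0,-0.01,0.65],[0,0,0,0,0,0,0.65],[0,0,0,0,0,0,0.65]]'
python3 - <<'E'
from h import *
im=manip.grab_frame("wrist");cv2.imwrite("pics/w14.png",im);cv2.imwrite("pics/w14z.png",cv2.resize(im[60:320,150:370],None,fx=2.2,fy=2.2,interpolation=cv2.INTER_CUBIC))
cv2.imwrite("pics/s14.png",cv2.resize(manip.grab_frame("scene")[120:270,90:310],None,fx=3.5,fy=3.5,interpolation=cv2.INTER_CUBIC))
E
```

```text
time: 22.65
tool_pos: [0.4618, 0.0854, 0.2336]
tool_rot: [0.0, 0.628, 0.778, 0.0]
contact_force: [-0.2, 0.7, -0.9]
gripper_width: 0.651
```

View pics/w14.png

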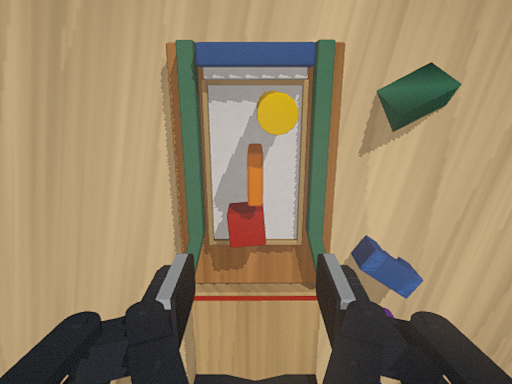

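View pics/s14.png

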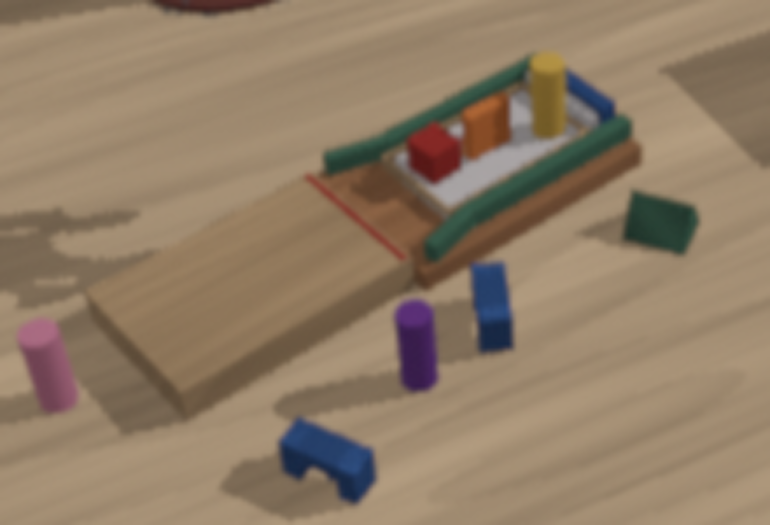

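```bash
python3 -c "
from plant import manip
print(manip.job_done(), manip.state()['time'])"
```

```text
the job is handed in; nothing more can be done
the job is handed in; nothing more can be done
```

I slid the tray by its fin out over the step, lowered it onto the bay, pressed it against the buffer and let go. The job was handed in shortly after 22.7 s; no verdict is reported.

- **Step and drop:** the tray went out over the step without being lifted. It reached the bay floor after a drop of about 14.7 mm, with roughly 40–50 mm still to go to the buffer.
- **Press:** the total push was about 12 N, of which about 5 N was floor friction, leaving about 7 N on the buffer. That split is my estimate from the wrist force, because the stop force itself is not measured.
- **Final pictures:** the tray lies level and centred between the rails with no visible gap to the buffer. The yellow cylinder and red cube are standing on it, and the arches and prism look where they were. The gripper is raised well clear.
- **Not checked or not exact:** I did not look at the bin again at the end, though nothing went near it. The final gap and tilt were judged by eye. My picture estimate of the distance to the buffer was several mm short, so I found contact by feel. No check failed.

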